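# Rack the clean strainer plate, then open the mud box and hold up its plate for inspection

## Robot

A 6-joint arm with a two-finger parallel gripper is mounted at the origin on the work surface; the furniture and walls round the work are solid. World frame = base frame: x ahead of the robot, y to its left, z up, the work surface at z = 0. Lengths are in mm, angles in rad, forces in N, time in s.
With the tool pointing down it reaches from about 300 to 825 mm from the base axis. Payload 5.4 kg.
Tool frame: the origin (TCP) lies at the very end of the fingers, on their centre line; the grasp point (between the pads) lies 19 mm behind it (r.grasp_offset is the distance from the TCP to the grasp point, in mm); y points along the fingers, z is the direction in which the jaws open and shut, and the axes are right-handed (so a half turn about y gives the same grasp; the last joint's range is limited). The gripper opens to 92 mm and grips with 3 to 60 N. Pads are 20 mm wide; open, the fingers measure 128 mm over their backs; the gripper's body (75 mm by 189 mm) begins 69 mm behind the grasp point.
Start: joints at [1.107, 0.158, 1.597, -0, 1.386, -0.21], TCP at [144.384, 556.56, 214.601] pointing down, gripper open.
Joint ranges: [-2.91, 2.91], [-0.94, 2.29], [0.18, 2.7], [-1.29, 4.43], [0.17, 2.64], [-3, 3]. Speed limits (rad/s): [2.57, 2.57, 3.14, 3.14, 3.14, 3.14].

## Interface

Orientations are given as a unit quaternion [w, x, y, z].
In Python, from cell import r gives the robot as it stands.
- The arm moves only by the shell command python3 -m handwheel 'ROWS' [FORCE]. ROWS is text: rows parted by semicolons, each of 5 numbers parted by spaces: the shift along the world's x, y, z in m, then the turn about the world's z in degrees, then the opening, from 0 (shut) to 1 (fully open). In form: x y z turn hand; .... A call has 1 to 5 rows; each row shifts and turns the commanded pose from where the row before left it; what a row does not reach is not made up. A row lasts 1/8 s, in which the tool goes at most 62.5 mm and 10.7 degrees, less where a joint would pass 70% of its speed; a pose out of reach is approached as far as the arm can. A call with a gripper value outside its range is refused whole. The fingers move at their own pace and stop on an object; FORCE is the grip in N (left out, the last holds). Time passes only in rows, so rows that do not move let the fingers close. It gives the time, the measured TCP pose, the force and the opening at its end, in the units of the state.
- r.read_state(): the state, without advancing time (a new reading comes with each control period).
- r.capture(name): name is "scene" or "side" or "wrist"; returns a dict with "color" (420x560x3 uint8, blue, green, red), "camera_matrix" (3x3 intrinsics, pixels), "world_from_camera" (4x4, takes a point from camera to world coordinates). Camera axes: x right, y up, looking along -z (the intrinsics and any distortion apply to the point x, -y, -z); pixel columns grow to the right and rows downward; lengths in mm; the calibration is good to about 2 mm. A picture is of the moment at which its call begins. There is no depth.
- r.close_job(): hands the job in, once; it reports no verdict.
The state is a dict: "time": time; "joint_positions": joint angles; "joint_vel": joint speeds; "joint_torque": joint torques, N m; "tool_pos": TCP position; "orientation": TCP orientation; "wrist_force": force on the tool from outside, world axes, zero at the start; "ft_torque": the same for the moment, N m; "opening": finger opening in mm.
Only numpy, scipy, OpenCV 4.12 (cv2) and the standard library are available. Lean on these libraries where they do the work, as an engineer would, in place of code of your own. Each camera call takes 0.05 s, during which the arm holds its last target.

## Task

The scrubbed strainer plate that leans against the near end of the rack goes first: stand it upright in one of the rack's two empty slots, right down on the runners, and let go of it. Then lift the mud box's cover by its handle and swing it back past upright until it stays open by itself, draw the strainer plate hidden inside straight up out of its guides, and finish still holding that plate in the gripper, upright and still, wholly and clearly above the rim of the box, with its broad face turned towards the robot for inspection. Do not put it down or let go at the end, and leave the other plate, the block, bolt, nut and spanner where they lie.

Things in the scene. Friction and masses are not known exactly. Their poses are not given: they have to be found in the camera images.
- mud_box: fixed grey steel box, 152 mm (x) by 140 (y) outside, 6 mm walls, rim 140 mm above the bench with a 12 mm flange round it; a pipe stub with a 96 mm round flange on each y side, out to 99 mm. Origin: middle of its underside on the bench; x from front (cover's handle, towards the robot) to back (hinge), y left, z up. Inside it is 128 mm wide in y: open the fingers only about 50 mm to reach in
- cover (a joint): hinge of the mud box's cover: 0 shut, grows as it swings up and back, 1.57 upright, stop at 2.1. The cover (178 by 164 by 6 mm, about 0.4 kg) turns freely: let go before upright it falls shut, past upright it falls gently back onto its stop
- cover_handle (a point): middle of the cover's handle, a round bar 10 mm thick along the box's y, 80 mm free length, 40 mm above the cover near its front edge; shut, it is 189 mm above the bench and 155 mm in front of the hinge line. Axes turn with the cover (x from handle to hinge, z out of its top)
- cover_hinge (a point): middle of the hinge line at the back of the box, 145 mm above the bench, 94 mm behind the box's middle; the cover turns about the box's y through this point. Axes turn with the cover
- plate_in_box: perforated steel strainer plate, 130 mm wide, 92 high, 6 thick, about 0.4 kg, with a bar grip above its top edge. Origin: middle of its lower edge; x along the width, y square to the face, z up the plate. Hidden under the cover: stands in two guide channels, 11 mm wide, on the front and back walls at the box's y = 0, lower edge 6 mm above the bench, width along the box's x, face along its y
- in_box_grip (a point): middle of the hidden plate's grip, a flat bar 70 mm long (along the plate's x), 10 mm thick (y), 14 mm high, on two legs 46 mm apart; 115 mm above the plate's lower edge. Axes as the plate's; 121 mm above the bench while it stands in the box (19 mm below the rim)
- plate_leaning: perforated steel strainer plate, 130 mm wide, 92 high, 6 thick, about 0.4 kg, with a bar grip above its top edge. Origin: middle of its lower edge; x along the width, y square to the face, z up the plate. Leans 15 degrees from upright, lower edge on the bench, against the robot-side end of the rack, its top away from the robot
- leaning_grip (a point): middle of the leaning plate's grip, a flat bar 70 mm long (along the plate's x), 10 mm thick (y), 14 mm high, on two legs 46 mm apart; 115 mm above the plate's lower edge. Axes as the plate's; 112 mm above the bench at the start
- plate_racked: perforated steel strainer plate, 130 mm wide, 92 high, 6 thick, about 0.4 kg, with a bar grip above its top edge. Origin: middle of its lower edge; x along the width, y square to the face, z up the plate. Already stands in the rack's far slot (rack x = +50 mm); leave it
- plate_rack: fixed rack, 204 mm long, 88 mm high, of round-bar hairpins on two runners 90 mm apart with tops 8 mm above the bench. Origin: middle of its underside; x along the rack away from the robot, y left, z up. Three slots along y at x = -50, 0, +50 mm, each 14 mm clear and wider at the mouth; the first two are empty
- slot_near (a point): bottom middle of the empty slot nearest the robot (rack x = -50 mm), on the runners; rack's axes. A racked plate has its origin here and its width along the rack's y
- slot_mid (a point): bottom middle of the empty middle slot (rack x = 0), on the runners; rack's axes. A racked plate has its origin here and its width along the rack's y
- bench_front (a point): a point on the bench top ahead of the robot, 550 mm out, with the room's axes: x straight away from the robot, y to its left
- bolt_m24: rusty hexagon bolt lying on the bench, 41 by 87 by 37 mm, origin under its middle; leave it
- nut_m24: galvanised hexagon nut, 41 mm across and 19 mm high, origin under its middle; leave it
- spanner_24: dark combination spanner lying flat, 304 mm long, origin under its middle; leave it
- wood_block: grey wooden packing block, 60 by 110 by 45 mm high, origin under its middle; leave it

How it is judged:
By the outcome, as a careful person would: the job done as asked, in the order asked, and still so for the second after the job is handed in, while the arm keeps its last pose, push and grip.
It also fails if it takes over 72 s, if anything falls off the work surface, if the arm or the gripper's body presses on something with over 40 N, if the wrist force passes 120 N, or if a joint passes its speed limit or range.

## Working session

There is one attempt and no reset: what is moved stays moved. The work goes in short steps, Python scripts to look and compute and a shell command to move; the robot and the scene stay as the last step left them, time stands still between calls to the robot, and variables do not carry over. Pictures are saved under pics/ and viewed, and the job is handed in when it is done.

```bash
ls; mkdir -p pics; python3 - <<'E'
from cell import r
import cv2
print(r.read_state()); print(r.grasp_offset)
for n in ["scene","side","wrist"]:
    c=r.capture(n); cv2.imwrite(f"pics/{n}0.png",c["color"]); print(n,c["camera_matrix"],c["world_from_camera"], [k for k in c])
E
```

```text
pics
{'time': 0.0, 'joint_positions': array([ 1.10691938e+00,  1.59038527e-01,  1.59822615e+00, -1.90131666e-05,
        1.38623426e+00, -2.10081905e-01]), 'joint_vel': array([ 5.97698440e-04, -2.41283562e-05,  9.50987907e-04,  3.24155884e-04,
        2.65885355e-04,  4.06634934e-04]), 'joint_torque': array([-1.34669375e-03, -3.85569012e+01, -3.22111452e+01,  7.00459373e-02,
        3.78272042e-02, -1.35905875e-04]), 'tool_pos': array([144.09485032, 555.99273396, 213.62790362]), 'orientation': array([-0.70078274,  0.70205924, -0.08970481,  0.08927159]), 'wrist_force': array([ 0.07410781,  1.36687171, -0.12395674]), 'ft_torque': array([ 0.04457397,  0.01719711, -0.01763597]), 'opening': 91.863821255997}
18.700000000000003
scene [[476.84400948   0.         285.36123212]
 [  0.         476.84400948 221.07338281]
 [  0.           0.           1.        ]] [[ 4.98506625e-01  5.80709651e-01 -6.43636113e-01 -7.60023263e+01]
 [-8.66885182e-01  3.34887761e-01 -3.69269913e-01 -3.40778937e+02]
 [ 1.10725407e-03  7.42042107e-01  6.70352359e-01  7.76642317e+02]
 [ 0.00000000e+00  0.00000000e+00  
[... 279 characters left out ...]

 [-2.34827954e-01 -6.28943122e-01  7.41138571e-01  7.33952257e+02]
 [ 2.00837576e-03  7.62143694e-01  6.47404785e-01  7.76353260e+02]
 [ 0.00000000e+00  0.00000000e+00  0.00000000e+00  1.00000000e+00]] ['color', 'camera_matrix', 'world_from_camera']
wrist [[322.83175067   0.         272.71684418]
 [  0.         322.83175067 217.2492496 ]
 [  0.           0.           1.        ]] [[ 2.52004371e-01 -9.25839717e-01 -2.81628508e-01  6.48495765e+01]
 [ 9.67724762e-01  2.40613221e-01  7.49270507e-02  5.76837945e+02]
 [-1.60689708e-03 -2.91420825e-01  9.56593603e-01  3.84548295e+02]
 [ 0.00000000e+00  0.00000000e+00  0.00000000e+00  1.00000000e+00]] ['color', 'camera_matrix', 'world_from_camera']
```

View pics/scene0.png

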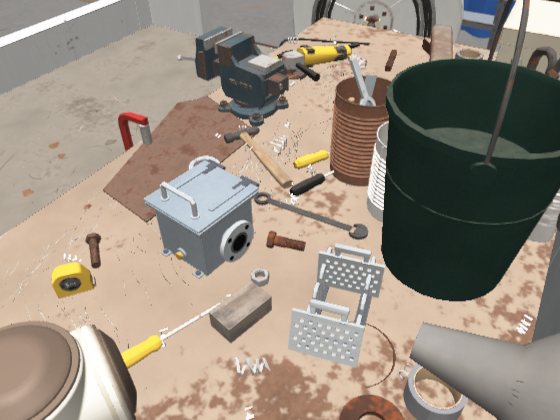

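View pics/side0.png

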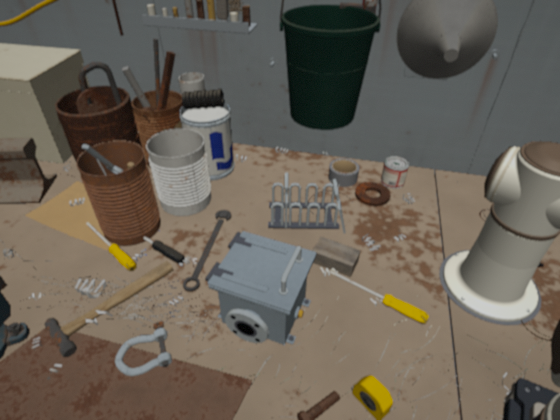

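View pics/wrist0.png

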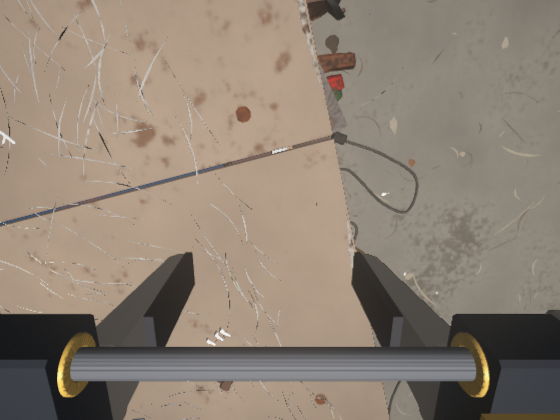

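```bash
python3 - <<'E'
import cv2
s=cv2.imread("pics/scene0.png"); d=cv2.imread("pics/side0.png")
def z(im,x0,y0,x1,y1,f,n): cv2.imwrite(n,cv2.resize(im[y0:y1,x0:x1],None,fx=f,fy=f,interpolation=cv2.INTER_CUBIC))
z(s,270,230,400,370,4,"pics/z1.png")
z(s,140,150,270,285,4,"pics/z2.png")
z(d,200,160,360,350,3,"pics/z3.png")
E
```

```text
(no output)
```

View pics/z1.png

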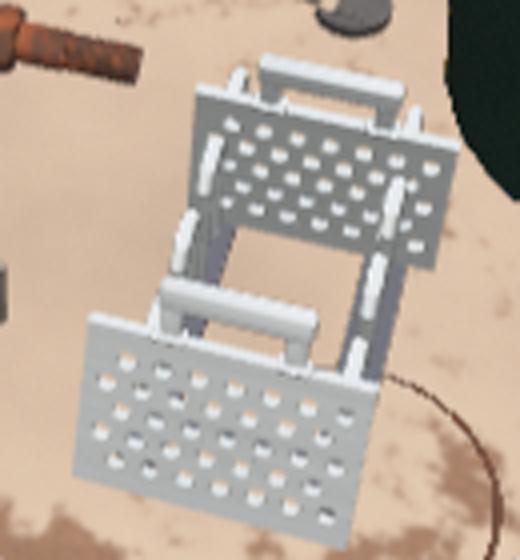

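View pics/z2.png

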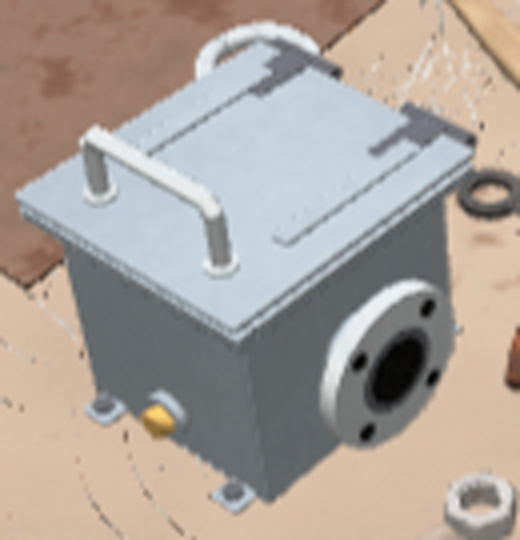

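View pics/z3.png

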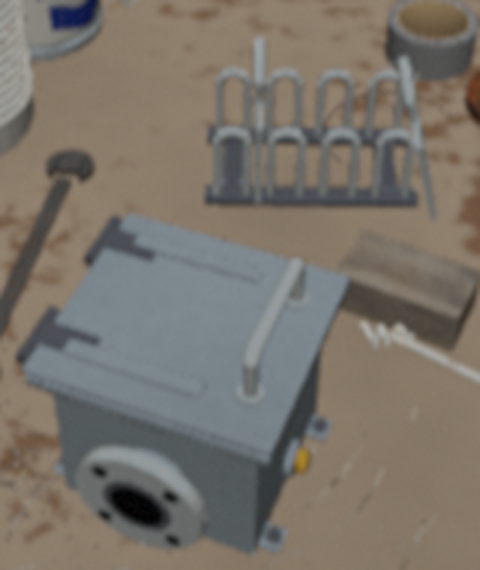

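```bash
cat > h.py <<'E'
import numpy as np, pickle, os
from scipy.optimize import least_squares
K={"scene":np.array([[476.844,0,285.361],[0,476.844,221.073],[0,0,1]]),"side":np.array([[395.9026,0,276.4687],[0,395.9026,208.949],[0,0,1]])}
T={"scene":np.array([[4.98506625e-01,5.80709651e-01,-6.43636113e-01,-7.60023263e+01],[-8.66885182e-01,3.34887761e-01,-3.69269913e-01,-3.40778937e+02],[1.10725407e-03,7.42042107e-01,6.70352359e-01,7.76642317e+02],[0,0,0,1]]),
"side":np.array([[-9.72034875e-01,1.53517226e-01,-1.77709490e-01,3.63727952e+02],[-2.34827954e-01,-6.28943122e-01,7.41138571e-01,7.33952257e+02],[2.00837576e-03,7.62143694e-01,6.47404785e-01,7.76353260e+02],[0,0,0,1]])}
def proj(n,P,K=K,T=T):
    P=np.atleast_2d(P); c=(P-T[n][:3,3])@T[n][:3,:3]; u=c*[1,-1,-1]; u=u@K[n].T
    return u[:,:2]/u[:,2:]
def ray(n,px,K=K,T=T):
    d=np.linalg.inv(K[n])@[px[0],px[1],1]; d=T[n][:3,:3]@(d*[1,-1,-1]); return T[n][:3,3],d
def onz(n,px,z):
    o,d=ray(n,px); return o+d*(z-o[2])/d[2]
def tri(obs):
    A=np.zeros((3,3));b=np.zeros(3)
    for n,p in obs:
        o,d=ray(n,p); d=d/np.linalg.norm(d); M=np.eye(3)-np.outer(d,d); A+=M;b+=M@o
    return np.linalg.solve(A,b)
def place(p,L):
    c,s=np.cos(p[2]),np.sin(p[2]); L=np.atleast_2d(L).astype(float)
    return np.c_[p[0]+c*L[:,0]-s*L[:,1],p[1]+s*L[:,0]+c*L[:,1],L[:,2]]
E
python3 - <<'E'
from h import *
np.set_printoptions(precision=1,suppress=True)
# box
obs=[("scene",(144.5,201.25),-1,1),("scene",(199.25,233.75),-1,-1),("scene",(258.25,188),1,-1),("scene",(206,160.5),1,1),
("side",(240.7,232.3),1,-1),("side",(316,253.3),-1,-1),("side",(288.3,311.7),-1,1),("side",(208.3,286),1,1)]
hob=[("scene",(163,183.75),1),("scene",(193,201.25),-1),("side",(299,248.3),-1),("side",(283.3,281.7),1)]
def f(p):
    e=[]
    for n,px,sx,sy in obs: e.append(proj(n,place(p,[p[3]+sx*89,sy*82,146]))[0]-px)
    for n,px,sy in hob: e.append(proj(n,place(p,[-61,sy*44,191]))[0]-px)
    return np.concatenate(e)
s=least_squares(f,[520,100,0,0]); print("box",s.x,np.degrees(s.x[2])); print(s.fun.reshape(-1,2))
print("handle tri",tri([("scene",(178,192.5)),("side",(291.2,265))]))
print([onz(n,px,146) for n,px,_,_ in obs])
# leaning plate
l=[("scene",q,z) for q,z in [((288.75,349.5),0),((357,366.75),0),((293,309.5),89),((364.5,326),89)]]
for n,q,z in l: print("lean",onz(n,q,z))
for q in [(318.75,252.5),(384.5,267.5)]: print("racked",onz("scene",q,100))
print("lean grip ends",onz("scene",(270+165/4,230+287/4),118),onz("scene",(270+315/4,230+318/4),118))
# rack from side: hairpin tops
for q in [(233,72),(286,72),(337,74),(388,76),(235,132),(287,132),(340,134),(393,135)]: print("hairpin",onz("side",(q[0]/3+200,q[1]/3+160),86))
print("bucket",tri([("scene",(455,180)),("side",(323,65))]), onz("scene",(455,290),0))
print("slots mouth bucket top", tri([("scene",(490,105)),("side",(330,22))]))
E
```

```text
box [517.  203.8  -0.1   1.4] -8.083374503051425
[[-1.4 -2.5]
 [-0.5 -1.6]
 [ 0.5 -0.8]
 [-1.7 -0.5]
 [ 1.3 -0.6]
 [-0.  -0.6]
 [ 1.7  0.2]
 [-1.5 -1.9]
 [-1.5 -1.5]
 [-1.  -1.8]
 [ 0.5 -1.7]
 [ 1.  -4.1]]
handle tri [459.2 213.5 182.8]
[array([437. , 289.3, 146. ]), array([415.7, 131.5, 146. ]), array([592. , 109.4, 146. ]), array([618.3, 267.8, 146. ]), array([597.2, 112.4, 146. ]), array([418.3, 136.7, 146. ]), array([444.9, 297.7, 146. ]), array([613.3, 276. , 146. ])]
lean [362.  -97.2   0. ]
lean [ 392.6 -222.4    0. ]
lean [386.9 -91.2  89. ]
lean [ 417.9 -215.6   89. ]
racked [526.4 -71.2 100. ]
racked [ 553.6 -198.2  100. ]
lean grip ends [ 397.8 -121.   118. ] [ 415.  -184.3  118. ]
hairpin [ 576.2 -166.2   86. ]
hairpin [ 526.2 -178.4   86. ]
hairpin [ 477.6 -186.9   86. ]
hairpin [ 429.2 -195.4   86. ]
hairpin [553.2 -77.9  86. ]
hairpin [507.1 -89.1  86. ]
hairpin [459.7 -97.8  86. ]
hairpin [ 412.7 -107.8   86. ]
bucket [ 482.7 -284.7  394. ] [ 660.5 -328.3    0. ]
slots mouth bucket top [ 479.2 -296.5  502. ]
```

```bash
python3 - <<'E'
from h import *
np.set_printoptions(precision=1,suppress=True)
# fit cone bucket: cx,cy,zb,rb,zt,rt using silhouette extremes
t=np.linspace(0,2*np.pi,200)
def circ(p,r,z): return np.c_[p[0]+r*np.cos(t),p[1]+r*np.sin(t),0*t+z]
def f(p):
    cx,cy,zb,rb,zt,rt=p
    A=proj("scene",circ(p,rb,zb));B=proj("side",circ(p,rb,zb));C=proj("side",circ(p,rt,zt));D=proj("scene",circ(p,rt,zt))
    return np.array([A[:,0].min()-382,A[:,1].max()-293,B[:,0].min()-292,B[:,0].max()-358,B[:,1].max()-126,C[:,0].min()-281,C[:,0].max()-380,D[:,0].min()-385,D[:,1].min()-64])
s=least_squares(f,[480,-290,300,80,500,120]);print(s.x,s.fun)
E
```

```text
[ 476.4 -294.6  272.8   90.3  502.8  117.9] [-0.3  0.8 -1.  -2.1 -1.6  1.1  0.3 -0.4 -0. ]
```

```bash
python3 -m handwheel '0.019 -0.0543 0.003 -4.85 1;0.019 -0.0543 0.003 -4.85 1;0.019 -0.0543 0.003 -4.85 1;0.019 -0.0543 0.003 -4.85 1;0.019 -0.0543 0.003 -4.85 1' && python3 -m handwheel '0.019 -0.0543 0.003 -4.85 1;0.019 -0.0543 0.003 -4.85 1;0.019 -0.0543 0.003 -4.85 1;0.019 -0.0543 0.003 -4.85 1;0.019 -0.0543 0.003 -4.85 1'
```

```text
time: 0.78
tool_pos: [239.4, 283.4, 229.5]
orientation: [-0.667, 0.667, -0.235, 0.236]
wrist_force: [0.2, -0.1, 0.8]
opening: 92.0
time: 1.4
tool_pos: [334.6, 11.7, 244.7]
orientation: [0.602, -0.602, 0.37, -0.371]
wrist_force: [0.0, 0.9, -1.1]
opening: 92.0
```

```bash
python3 -m handwheel '0.012 -0.04 0 -4.8 1;0.012 -0.04 0 -4.8 1;0.012 -0.04 0 -4.8 1;0.014 -0.03 0 0 1;0 0 0 0 1' && python3 - <<'E'
from cell import r
import cv2,pickle
s=r.read_state();print(s["joint_positions"],s["tool_pos"],s["orientation"])
from scipy.spatial.transform import Rotation as R
q=s["orientation"];print(R.from_quat([q[1],q[2],q[3],q[0]]).as_matrix())
d={}
for n in ["scene","side","wrist"]:
    d[n]=r.capture(n); cv2.imwrite(f"pics/{n}1.png",d[n]["color"])
pickle.dump(d,open("d1.pkl","wb"))
E
```

```text
time: 2.02
tool_pos: [384.4, -137.7, 244.2]
orientation: [-0.551, 0.551, -0.443, 0.443]
wrist_force: [0.6, 0.3, -0.0]
opening: 91.8
[-6.41963772e-01 -3.19827111e-01  1.98788091e+00 -1.05314641e-04
  1.47483047e+00 -8.58619454e-01] [ 384.39127688 -137.71076722  244.16243645] [-0.55107625  0.55118239 -0.44346327  0.44255313]
[[ 2.14974120e-01 -1.09724805e-03  9.76619129e-01]
 [-9.76619322e-01  6.89416554e-04  2.14974937e-01]
 [-9.09178225e-04 -9.99999160e-01 -9.23386927e-04]]
```

View pics/wrist1.png

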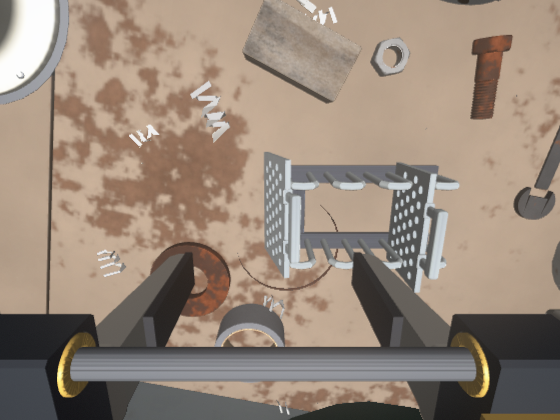

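View pics/scene1.png

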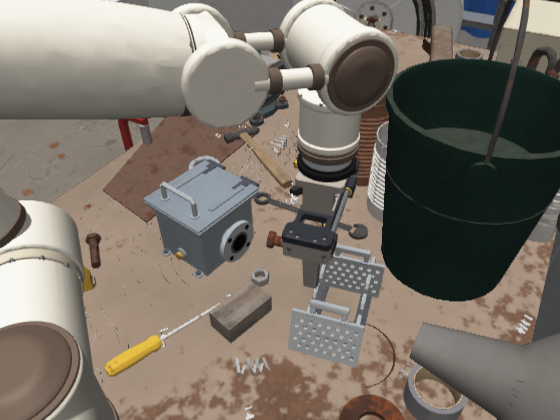

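View pics/side1.png

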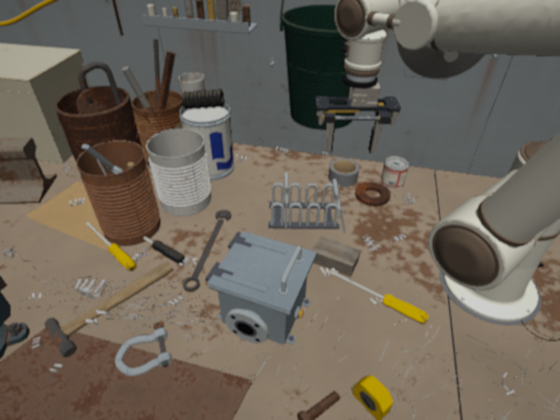

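```bash
python3 - <<'E'
import cv2
s=cv2.imread("pics/wrist1.png")
cv2.imwrite("pics/zw1.png",cv2.resize(s[145:300,250:450],None,fx=3.8,fy=3.8,interpolation=cv2.INTER_CUBIC))
E
```

```text
(no output)
```

View pics/zw1.png

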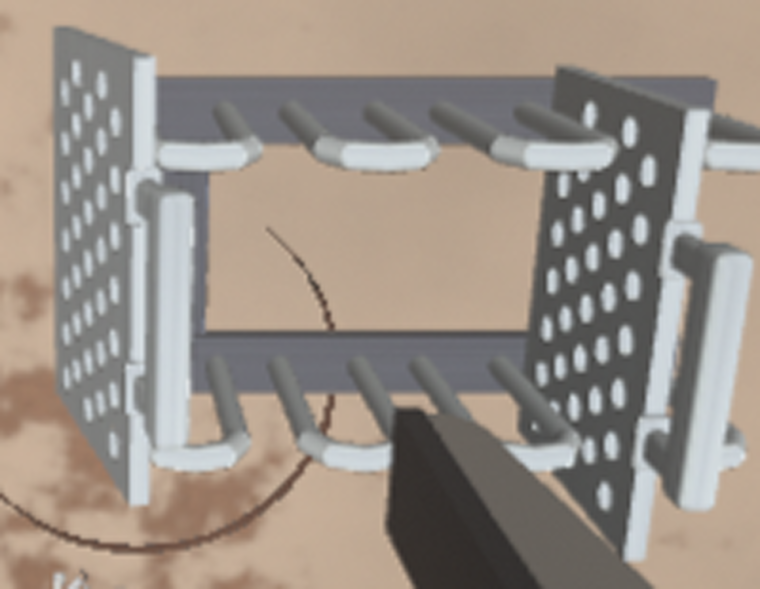

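```bash
cat > fit.py <<'E'
from h import *
d=pickle.load(open("d1.pkl","rb")) if __name__=="__main__" else None
E
python3 - <<'E'
from h import *
np.set_printoptions(precision=1,suppress=True)
d=pickle.load(open("d1.pkl","rb"))
K["w"]=d["wrist"]["camera_matrix"];T["w"]=d["wrist"]["world_from_camera"]
w=lambda x,y:(250+(x-1.4)/3.8,145+(y-1.4)/3.8)
def fit(obs,x0,name,only=None):
    o=[q for q in obs if only is None or q[0] in only]
    f=lambda p:np.concatenate([proj(n,place(p,L))[0]-px for n,px,L in o])
    s=least_squares(f,x0,x_scale=[100,100,1]);print(name,only,s.x[:2],np.degrees(s.x[2]));print(s.fun.reshape(-1,2).T);return s.x
rack=[("w",w(288,154),(-50,45,84)),("w",w(274,450),(-50,-45,84)),("w",w(465,154),(0,45,84)),("w",w(697,110),(50,65,100)),("w",w(638,555),(50,-65,100)),
("scene",(318.75,252.5),(47,65,100)),("scene",(384.5,267.5),(47,-65,100))]
c,s=np.cos(np.radians(15)),np.sin(np.radians(15))
P=lambda x,y,z:(z*s+y*c,-x,z*c-y*s+.7)
lean=[("w",w(145,57),P(-65,0,92)),("w",w(140,503),P(65,0,92)),("w",w(175,195),P(-35,0,122)),("w",w(172,448),P(35,0,122)),
("w",w(54,28),P(-65,-3,0)),("w",w(56,392),P(65,-3,0)),
("scene",(288.75,349.5),P(-65,-3,0)),("scene",(357,366.75),P(65,-3,0)),("scene",(293,309.5),P(-65,-3,92)),("scene",(364.5,326),P(65,-3,92)),]
for only in [None,["w"]]:
  p=fit(rack,[490,-137,.2],"rack",only);print("slots",place(p,[(-50,0,8),(0,0,8)]))
  p=fit(lean,[375,-160,.2],"lean",only);print("grip",place(p,P(0,0,115)),place(p,P(-8,0,115)))
E
```

```text
rack None [ 494.1 -142.7] 11.712234277590177
[[ 1.2 -0.1  2.5 -0.4 -3.5 -0.7 -0.7]
 [ 1.1  2.2  1.8 -2.8 -1.3 -0.5 -0.2]]
slots [[ 445.2 -152.8    8. ]
 [ 494.1 -142.7    8. ]]
lean None [ 380.4 -159. ] 12.892262105884633
[[-0.7 -0.1  0.8  0.6 -1.  -0.  -0.2  0.3 -0.3  0.6]
 [ 0.   0.1 -0.5  1.  -0.5 -0.4 -1.1 -0.1 -0.3  1.1]]
grip [[ 409.4 -152.3  111.8]] [[ 407.7 -144.5  111.8]]
rack ['w'] [ 494.1 -142.5] 11.799806962485569
[[ 1.1 -0.   2.5 -0.4 -3.4]
 [ 1.   2.1  1.6 -3.1 -1.5]]
slots [[ 445.2 -152.7    8. ]
 [ 494.1 -142.5    8. ]]
lean ['w'] [ 380.4 -158.9] 12.670207376354483
[[-0.5 -0.3  1.   0.5 -0.8 -0.2]
 [ 0.1  0.2 -0.4  1.1 -0.5 -0.4]]
grip [[ 409.5 -152.4  111.8]] [[ 407.7 -144.6  111.8]]
```

```bash
python3 - <<'E'
from h import *
np.set_printoptions(precision=1,suppress=True)
d=pickle.load(open("d1.pkl","rb"))
K["w"]=d["wrist"]["camera_matrix"];T["w"]=d["wrist"]["world_from_camera"]
w=lambda x,y:(250+(x-1.4)/3.8,145+(y-1.4)/3.8)
for n,q,z in [("near up",(288,154),84),("near lo",(274,450),84),("mid up",(465,154),84),
 ("rod base nu1",(222,105),8),("rod",(284,105),8),("mid1",(372,105),8),("mid2",(436,105),8),("far1",(522,105),8),
 ("lo near1",(214,362),8),("lo near2",(276,362),8),("lo mid1",(354,362),8),("lo mid2",(418,362),8),
 ("runner up L",(150,77),8),("runner up R",(715,79),8),("runner up inner",(205,145),8),("run lo inner L",(210,333),8),("run lo in R",(525,332),8)]:
    print(n,onz("w",w(*q),z))
E
```

```text
near up [ 434.5 -107.9   84. ]
near lo [ 453.7 -194.2   84. ]
mid up [481.8 -97.4  84. ]
rod base nu1 [ 424.3 -108.5    8. ]
rod [ 444.5 -104.1    8. ]
mid1 [473.1 -97.7   8. ]
mid2 [493.9 -93.1   8. ]
far1 [521.8 -87.    8. ]
lo near1 [ 444.1 -197.6    8. ]
lo near2 [ 465.6 -192.9    8. ]
lo mid1 [ 492.6 -186.9    8. ]
lo mid2 [ 514.7 -182.     8. ]
runner up L [ 398.8 -104.7    8. ]
runner up R [581.5 -64.9   8. ]
runner up inner [ 422.1 -122.8    8. ]
run lo inner L [ 440.1 -187.4    8. ]
run lo in R [ 548.2 -163.1    8. ]
```

```bash
python3 -m handwheel '0.0115 -0.0035 -0.02 0.3 0.6;0.012 -0.0035 -0.02 0 0.6;0 0 -0.04 0 0.6;0 0 -0.03 0 0.6;0 0 0 0 0.6' 15 && python3 - <<'E'
from cell import r
import cv2,pickle
d=r.capture("wrist"); cv2.imwrite("pics/w2.png",d["color"])
d=r.capture("side"); cv2.imwrite("pics/s2.png",cv2.resize(d["color"][20:240,180:420],None,fx=2.5,fy=2.5))
E
```

```text
time: 2.8
tool_pos: [406.1, -141.3, 132.7]
orientation: [-0.553, 0.553, -0.442, 0.439]
wrist_force: [-0.2, -0.9, 0.2]
opening: 54.8
```

View pics/w2.png

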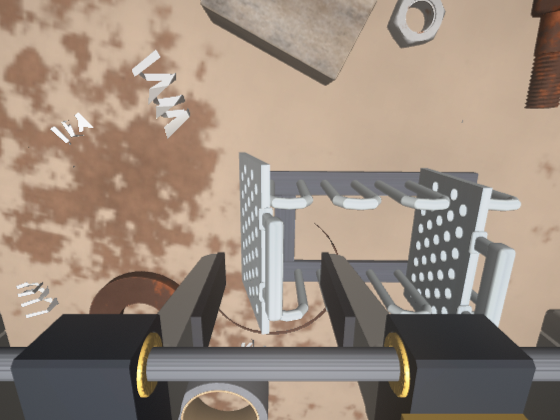

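View pics/s2.png

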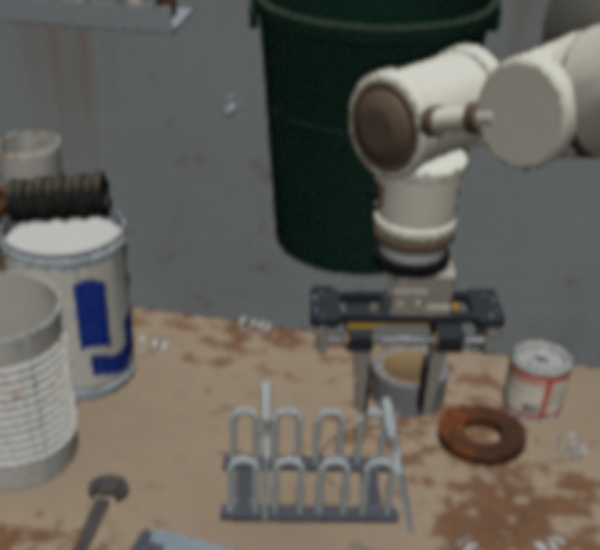

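```bash
python3 -m handwheel '0.0015 -0.003 -0.02 0 0.6;0 0 -0.016 0 0.6;0 0 0 0 0.6' && python3 -m handwheel '0 0 0 0 0;0 0 0 0 0;0 0 0 0 0;0 0 0 0 0;0 0 0 0 0' 15
```

```text
time: 3.28
tool_pos: [408.9, -146.0, 98.2]
orientation: [-0.553, 0.553, -0.441, 0.44]
wrist_force: [-0.1, -0.2, -0.4]
opening: 55.1
time: 3.9
tool_pos: [409.1, -146.4, 98.5]
orientation: [-0.553, 0.553, -0.441, 0.441]
wrist_force: [-1.1, 0.1, 0.1]
opening: 12.6
```

```bash
python3 - <<'E'
from cell import r
import cv2
d=r.capture("wrist"); cv2.imwrite("pics/w3.png",d["color"])
E
```

```text
(no output)
```

View pics/w3.png

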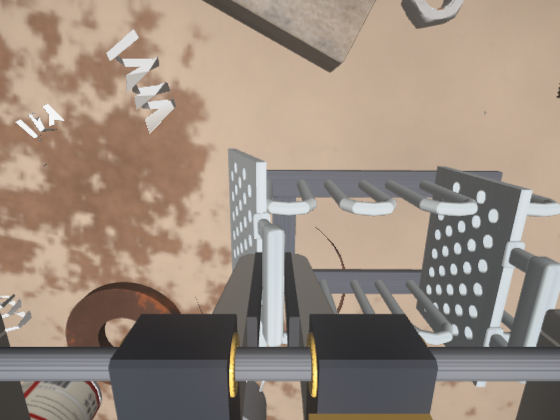

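```bash
python3 -m handwheel '-0.005 -0.001 0.006 0 0;-0.005 -0.001 0.006 0 0;-0.005 -0.001 0.006 0 0;-0.005 -0.001 0.006 0 0;0 0 0 0 0' 20 && python3 -m handwheel '0 0 0.02 0 0;0 0 0.02 0 0;0 0 0.02 0 0;0 0 0 0 0' 45; python3 - <<'E'
from cell import r
import cv2,pickle
d={}
for n in ["scene","side","wrist"]:
    d[n]=r.capture(n); cv2.imwrite(f"pics/{n}4.png",d[n]["color"])
pickle.dump(d,open("d4.pkl","wb"))
cv2.imwrite("pics/s4z.png",cv2.resize(d["side"]["color"][60:240,220:400],None,fx=3,fy=3))
E
```

```text
time: 4.58
tool_pos: [389.6, -150.9, 123.4]
orientation: [0.553, -0.553, 0.44, -0.442]
wrist_force: [0.2, 0.4, -2.5]
opening: 9.6
time: 5.08
tool_pos: [390.5, -151.1, 184.0]
orientation: [0.553, -0.553, 0.44, -0.442]
wrist_force: [-0.3, 0.3, -4.0]
opening: 9.4
```

View pics/wrist4.png

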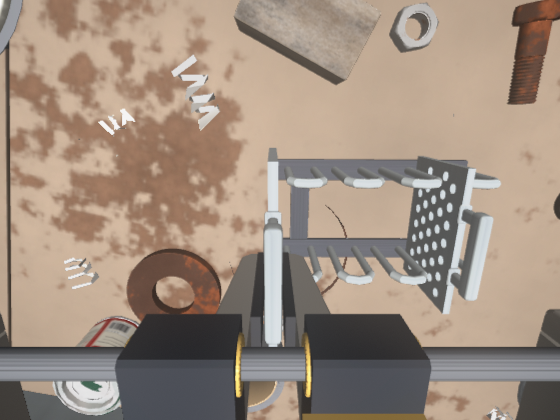

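View pics/s4z.png

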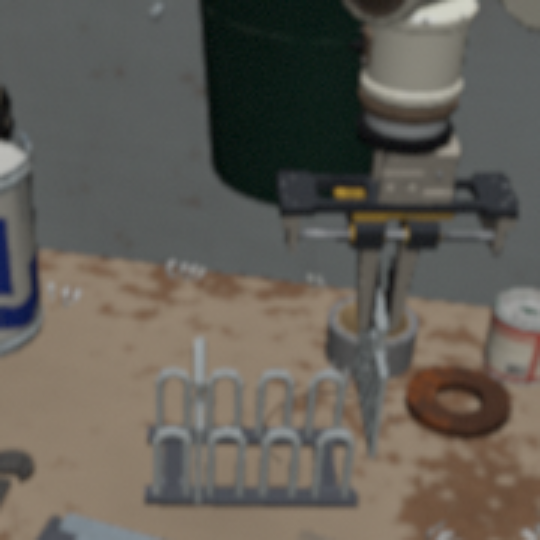

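View pics/scene4.png

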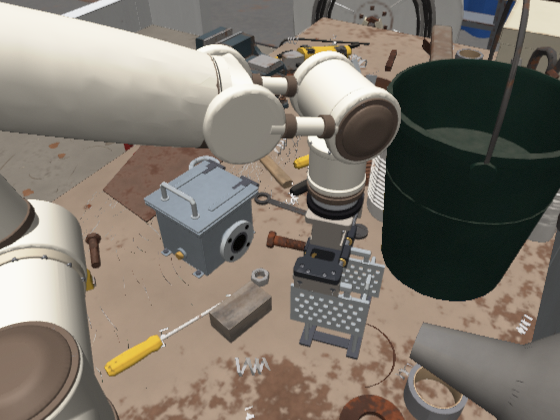

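```bash
python3 -m handwheel '0 0 0.012 0 0;0 0 0.012 0 0;0 0 0 0 0'; python3 - <<'E'
from cell import r
import cv2,pickle
d={}
for n in ["scene","side"]:
    d[n]=r.capture(n)
cv2.imwrite("pics/sc5z.png",cv2.resize(d["scene"]["color"][230:370,260:410],None,fx=4.3,fy=4.3,interpolation=cv2.INTER_CUBIC))
cv2.imwrite("pics/s5z.png",cv2.resize(d["side"]["color"][100:240,260:380],None,fx=4.2,fy=4.2,interpolation=cv2.INTER_CUBIC))
E
```

```text
time: 5.6
tool_pos: [390.2, -151.1, 208.2]
orientation: [0.553, -0.553, 0.44, -0.442]
wrist_force: [0.3, 0.4, -2.8]
opening: 9.7
```

View pics/sc5z.png

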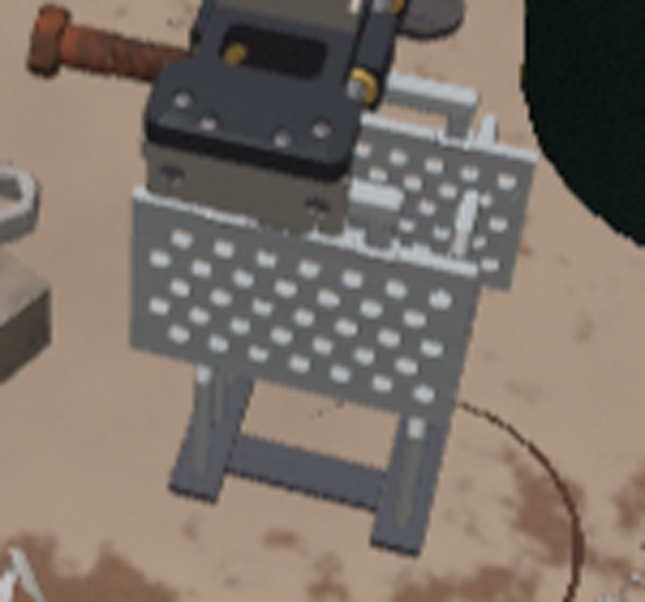

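View pics/s5z.png

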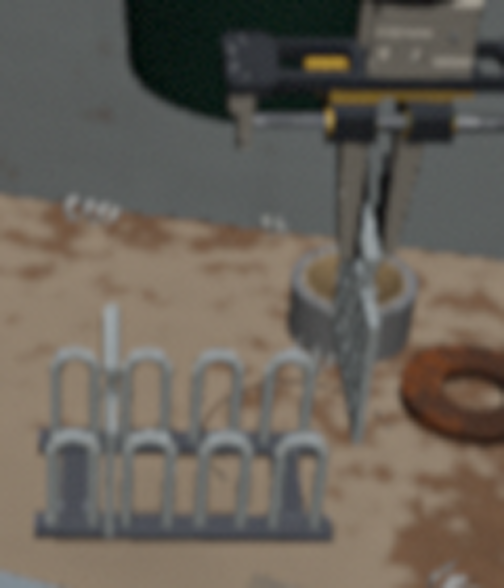

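```bash
python3 - <<'E'
from h import *
from scipy.spatial.transform import Rotation as R
np.set_printoptions(precision=1,suppress=True)
sc=lambda x,y:("scene",(260+(x-1.6)/4.3,230+(y-1.6)/4.3)); sd=lambda x,y:("side",(260+(x-1.6)/4.2,100+(y-1.6)/4.2))
# local: x' along rack, y' left ; front face at x'=-3
obs=[(sc(135,190),(-3,65,92)),(sc(476,271),(-3,-65,92)),(sc(131,347),(-3,65,0)),(sc(445,422),(-3,-65,0)),(sd(357,440),(0,65,0))]
def f(p):
    M=R.from_euler("zyx",p[3:]).as_matrix()
    e=[proj(o[0],M@np.array(L)+p[:3])[0]-o[1] for o,L in obs]
    return np.r_[np.concatenate(e),(p[3]-np.radians(12.6))/.02,p[4]/.05]
s=least_squares(f,[390,-155,100,.22,0,0],x_scale=[100,100,100,1,1,1]);print(s.x[:3],np.degrees(s.x[3:]),s.fun)
E
```

```text
[ 389.8 -155.4  105.8] [12.7  0.7 -0.1] [-0.5  0.1  0.3 -0.  -0.3 -0.7  0.7  0.4  0.3  0.7  0.1  0.2]
```

```bash
python3 -m handwheel '0.018 0.0015 0 0 0;0.018 0.0015 0 0 0;0.018 0.0015 0 0 0;0 0 0 0 0;0 0 0 0 0'; python3 - <<'E'
from cell import r
import cv2,pickle
d={}
for n in ["scene","side","wrist"]:
    d[n]=r.capture(n)
pickle.dump(d,open("d6.pkl","wb"))
print(r.read_state()["tool_pos"])
cv2.imwrite("pics/w6.png",cv2.resize(d["wrist"]["color"][130:330,200:460],None,fx=3,fy=3,interpolation=cv2.INTER_CUBIC))
cv2.imwrite("pics/sc6.png",d["scene"]["color"])
cv2.imwrite("pics/s6z.png",cv2.resize(d["side"]["color"][100:240,240:380],None,fx=4.2,fy=4.2,interpolation=cv2.INTER_CUBIC))
E
```

```text
time: 6.32
tool_pos: [442.7, -145.8, 206.2]
orientation: [-0.553, 0.553, -0.441, 0.44]
wrist_force: [0.5, -0.5, -2.6]
opening: 9.6
[ 442.86111628 -145.99101731  206.52786822]
```

View pics/w6.png

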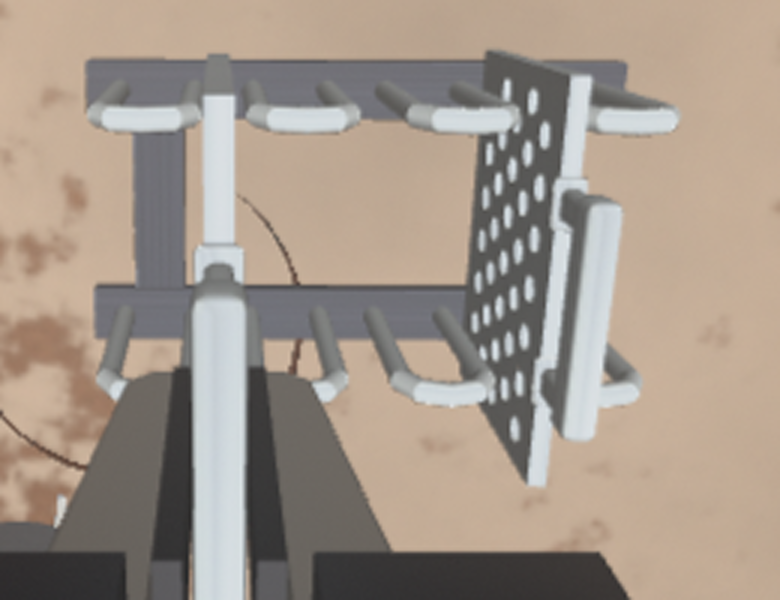

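View pics/s6z.png

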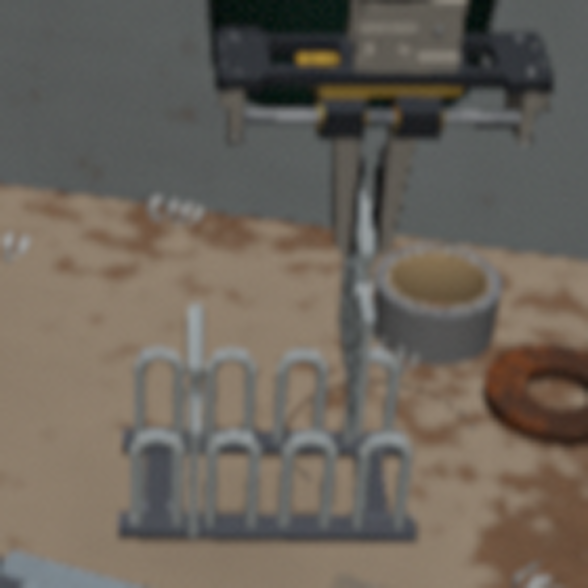

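View pics/sc6.png

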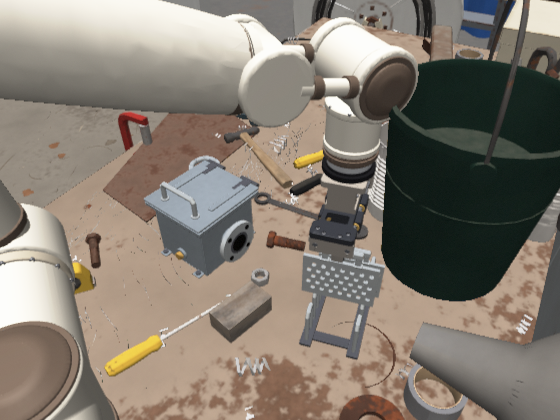

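```bash
python3 - <<'E'
from h import *
np.set_printoptions(precision=1,suppress=True)
d=pickle.load(open("d6.pkl","rb"))
K["w"]=d["wrist"]["camera_matrix"];T["w"]=d["wrist"]["world_from_camera"]
w=lambda x,y:(200+(x-1)/3,130+(y-1)/3)
a=np.radians(12.5);ex=np.array([np.cos(a),np.sin(a),0]);O=np.array([442.4,-150.2,0])
for n,q,z in [("near up L",(200,118),84),("near up R",(247,118),84),("mid L",(358,118),84),("mid R",(408,118),84),
 ("rods L",(193,88),84-30),("rod R",(252,90),54),("plate top corner L",(207,95),196),("plate top R",(233,95),196),("plate bottom",(207,57),104),("plate bottom R",(230,57),104),
 ("lo near R",(342,385),84),("lo mid L",(392,385),84),("lo L",(100,380),84)]:
    P=onz("w",w(*q),z); print(n,P,"x'",(P-O)@ex)
E
```

```text
near up L [ 429.  -109.3   84. ] x' -4.235956451383782
near up R [ 442.9 -106.1   84. ] x' 9.989721419542832
mid L [475.6 -98.7  84. ] x' 43.592815653606436
mid R [490.4 -95.3  84. ] x' 58.732228085478646
rods L [ 425.  -104.5   54. ] x' -7.079476403403095
rod R [ 444.2 -100.9   54. ] x' 12.439502742699013
plate top corner L [427.7 -88.2 196. ] x' -0.928863554312498
plate top R [432.4 -87.2 196. ] x' 3.9014581074829304
plate bottom [426.9 -89.4 104. ] x' -1.926579995772795
plate bottom R [433.2 -88.  104. ] x' 4.443500130291122
lo near R [ 493.5 -184.7   84. ] x' 42.42266037256344
lo mid L [ 509.6 -181.1   84. ] x' 58.8795706423218
lo L [ 415.5 -200.5   84. ] x' -37.143993676236725
```

```bash
python3 -m handwheel '0.0005 0 -0.012 0 0;0 0 -0.012 0 0;0 0 -0.012 0 0;0 0 -0.012 0 0;0 0 0 0 0'; python3 - <<'E'
from cell import r
import cv2,pickle
d=r.capture("wrist")
cv2.imwrite("pics/w7.png",cv2.resize(d["color"][130:330,200:460],None,fx=3,fy=3,interpolation=cv2.INTER_CUBIC))
E
```

```text
time: 7.1
tool_pos: [443.0, -145.4, 157.1]
orientation: [-0.553, 0.553, -0.442, 0.44]
wrist_force: [-0.1, 0.2, -3.5]
opening: 9.6
```

View pics/w7.png

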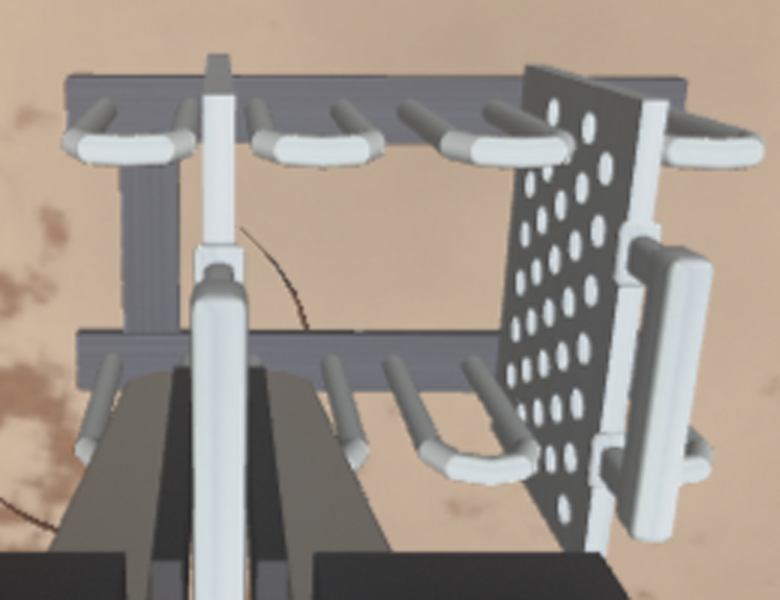

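```bash
python3 -m handwheel '0.001 0 -0.01 0 0;0 0 -0.01 0 0;0 0 -0.01 0 0;0 0 -0.008 0 0;0 0 0 0 0'; python3 -m handwheel '0 0 -0.003 0 0;0 0 -0.003 0 0;0 0 -0.002 0 0;0 0 0 0 0'
```

```text
time: 7.78
tool_pos: [444.3, -145.5, 119.7]
orientation: [-0.553, 0.553, -0.442, 0.44]
wrist_force: [0.4, 0.5, -4.1]
opening: 9.5
time: 8.28
tool_pos: [445.0, -145.9, 112.8]
orientation: [0.553, -0.553, 0.441, -0.441]
wrist_force: [0.4, 0.3, -1.6]
opening: 9.7
```

```bash
python3 -m handwheel '0 0 -0.002 0 0;0 0 0 0 0'; python3 -m handwheel '0 0 -0.002 0 0;0 0 0 0 0'
```

```text
time: 8.52
tool_pos: [445.9, -145.8, 112.6]
orientation: [0.553, -0.552, 0.44, -0.441]
wrist_force: [-2.2, 5.7, 10.4]
opening: 9.1
time: 8.78
tool_pos: [446.8, -145.8, 112.5]
orientation: [0.554, -0.552, 0.44, -0.442]
wrist_force: [-3.9, 8.4, 21.2]
opening: 9.6
```

```bash
python3 -m handwheel '0 0 0.003 0 0;0 0 0 0 0.4;0 0 0 0 0.4;0 0 0 0 0.4'; python3 -m handwheel '0 0 0.02 0 0.4;0 0 0.03 0 0.4;0 0 0.04 0 0.4;0 0 0 0 0.4'; python3 - <<'E'
from cell import r
import cv2,pickle
d={}
for n in ["scene","side","wrist"]:
    d[n]=r.capture(n)
pickle.dump(d,open("d8.pkl","wb"))
cv2.imwrite("pics/w8.png",cv2.resize(d["wrist"]["color"][130:330,200:460],None,fx=3,fy=3,interpolation=cv2.INTER_CUBIC))
cv2.imwrite("pics/s8z.png",cv2.resize(d["side"]["color"][100:240,240:380],None,fx=4.2,fy=4.2,interpolation=cv2.INTER_CUBIC))
E
```

```text
time: 9.28
tool_pos: [444.8, -146.0, 111.4]
orientation: [-0.553, 0.553, -0.441, 0.441]
wrist_force: [0.2, 0.5, -0.5]
opening: 36.1
time: 9.78
tool_pos: [446.9, -147.2, 205.0]
orientation: [0.553, -0.553, 0.438, -0.443]
wrist_force: [0.2, -0.1, -0.6]
opening: 36.6
```

View pics/w8.png

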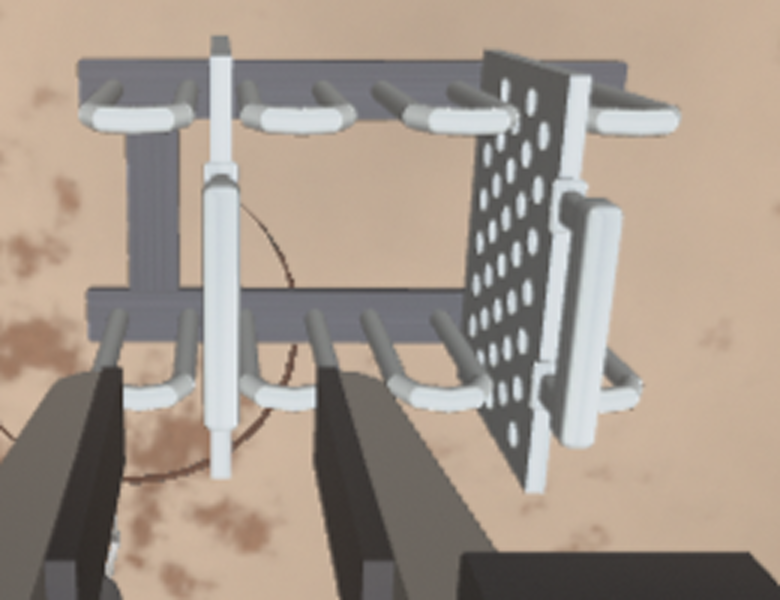

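View pics/s8z.png

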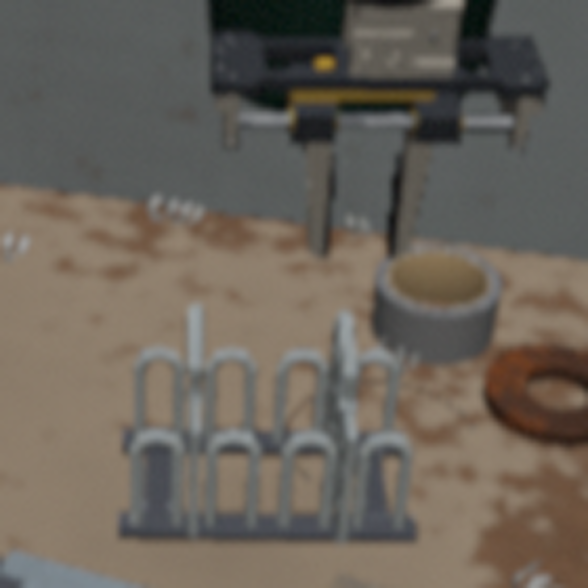

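```bash
python3 -m handwheel '0.0015 0.05 0.012 -2.9 0.4;0.0015 0.05 0.012 -2.9 0.4;0.0015 0.05 0.012 -2.9 0.4;0.0015 0.05 0.012 -2.9 0.4;0.0015 0.05 0.012 -2.9 0.4' && python3 -m handwheel '0 0.04 0.012 -2.9 0.5;0 0.04 0.012 -2.9 0.5;0 0 0 0 0.5;0 0 0 0 0.5'; python3 - <<'E'
from cell import r
import cv2,pickle
d={}
for n in ["scene","side","wrist"]:
    d[n]=r.capture(n);cv2.imwrite(f"pics/{n}9.png",d[n]["color"])
pickle.dump(d,open("d9.pkl","wb"))
E
```

```text
time: 10.55
tool_pos: [451.4, 105.7, 260.3]
orientation: [0.492, -0.493, 0.508, -0.507]
wrist_force: [0.3, -0.5, -0.1]
opening: 36.8
time: 11.05
tool_pos: [451.8, 183.5, 284.0]
orientation: [0.466, -0.468, 0.532, -0.531]
wrist_force: [0.2, -0.6, -0.8]
opening: 46.0
```

View pics/wrist9.png

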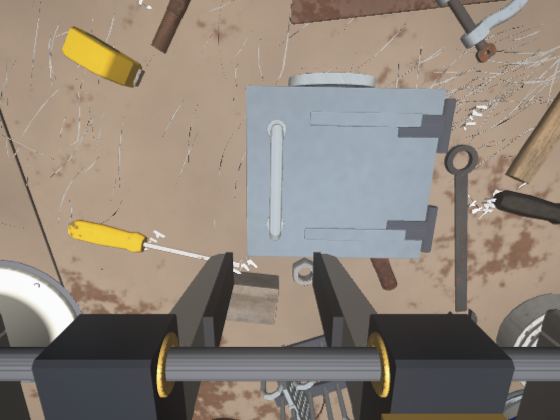

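View pics/scene9.png

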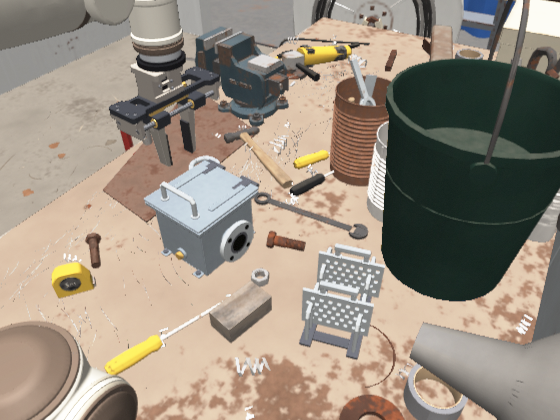

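```bash
python3 - <<'E'
from h import *
np.set_printoptions(precision=1,suppress=True)
d=pickle.load(open("d9.pkl","rb"))
K["w"]=d["wrist"]["camera_matrix"];T["w"]=d["wrist"]["world_from_camera"]
im=d["wrist"]["color"]
import cv2
cv2.imwrite("pics/w9z.png",cv2.resize(im[75:270,230:470],None,fx=3.2,fy=3.2,interpolation=cv2.INTER_CUBIC))
for q,z in [((247,87),146),((446,89),146),((420,258),146),((246,258),146),((277,128),189),((275,237),189)]: print(q,onz("w",q,z))
E
```

```text
(247, 87) [444.1 294.7 146. ]
(446, 89) [620.  269.6 146. ]
(420, 258) [597.  107.2 146. ]
(246, 258) [417.5 131.  146. ]
(277, 128) [465.7 257.3 189. ]
(275, 237) [452.2 166.1 189. ]
```

View pics/w9z.png

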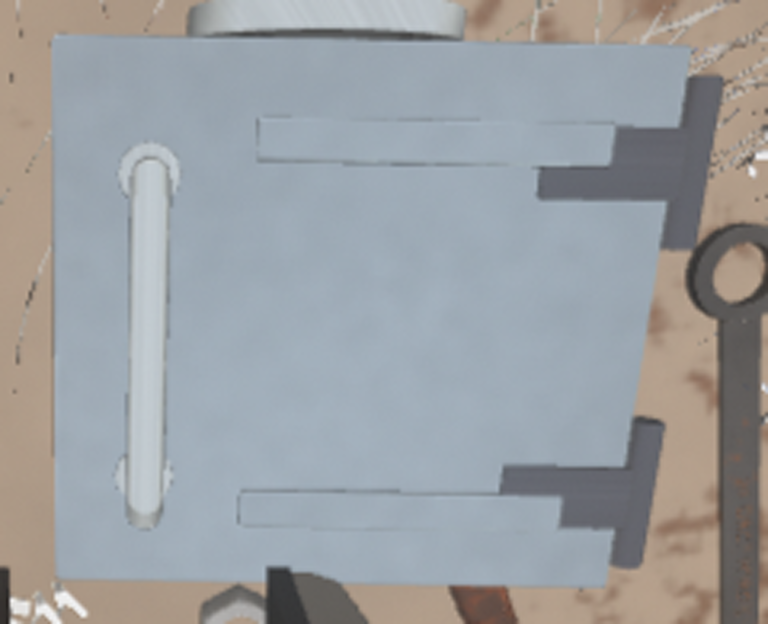

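```bash
python3 -m handwheel '0.004 0.014 -0.02 -0.7 0.5;0.0035 0.0142 -0.02 0 0.5;0 0 -0.025 0 0.5;0 0 0 0 0.5'; python3 - <<'E'
from cell import r
import cv2
d=r.capture("wrist");cv2.imwrite("pics/w10.png",d["color"])
E
python3 - <<'E'
import numpy as np
a=np.radians(-8.1);e=np.array([np.cos(a),np.sin(a)])
H=lambda t:np.array([-155*np.cos(t)+44*np.sin(t),155*np.sin(t)+44*np.cos(t)])
p=H(0)
for k in range(6,115,6):
    n=H(np.radians(k));dl=(n-p)/1000;p=n
    print(k,np.round([dl[0]*e[0],dl[0]*e[1],dl[1]],4), np.round([612.4+n[0]*e[0],189.7+n[0]*e[1],145+n[1]-18.7],0))
E
```

```text
time: 11.7
tool_pos: [458.5, 211.2, 218.3]
orientation: [0.461, -0.465, 0.535, -0.534]
wrist_force: [0.0, -0.4, 0.2]
opening: 45.7
6 [ 0.0054 -0.0008  0.016 ] [464. 211. 186.]
12 [ 0.007  -0.001   0.0153] [471. 210. 202.]
18 [ 0.0086 -0.0012  0.0145] [480. 209. 216.]
24 [ 0.01   -0.0014  0.0135] [490. 207. 230.]
30 [ 0.0114 -0.0016  0.0124] [501. 206. 242.]
36 [ 0.0126 -0.0018  0.0111] [514. 204. 253.]
42 [ 0.0137 -0.0019  0.0097] [528. 202. 263.]
48 [ 0.0146 -0.0021  0.0082] [542. 200. 271.]
54 [ 0.0154 -0.0022  0.0066] [557. 198. 278.]
60 [ 0.016  -0.0023  0.005 ] [573. 195. 283.]
66 [ 0.0164 -0.0023  0.0033] [590. 193. 286.]
72 [ 0.0166 -0.0024  0.0015] [606. 191. 287.]
78 [ 0.0167 -0.0024 -0.0002] [623. 188. 287.]
84 [ 0.0166 -0.0024 -0.002 ] [640. 186. 285.]
90 [ 0.0163 -0.0023 -0.0038] [656. 184. 281.]
96 [ 0.0158 -0.0022 -0.0054] [672. 181. 276.]
102 [ 0.0152 -0.0022 -0.0071] [687. 179. 269.]
108 [ 0.0143 -0.002  -0.0086] [701. 177. 260.]
114 [ 0.0134 -0.0019 -0.0101] [715. 175. 250.]
```

View pics/w10.png

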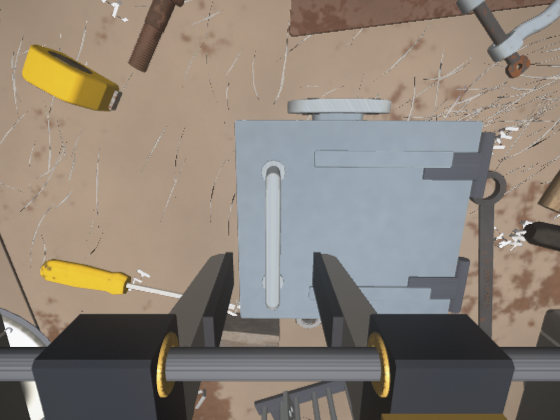

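```bash
python3 -m handwheel '0 0 -0.024 0 0.5;0.0005 0.0005 -0.024 0 0.5;0 0 0 0 0.5' && python3 -m handwheel '0 0 0 0 0;0 0 0 0 0;0 0 0 0 0;0 0 0 0 0;0 0 0 0 0' 20; python3 - <<'E'
from cell import r
import cv2
d=r.capture("wrist");cv2.imwrite("pics/w11.png",d["color"])
E
```

```text
time: 12.12
tool_pos: [459.8, 212.2, 172.2]
orientation: [0.462, -0.464, 0.535, -0.534]
wrist_force: [0.0, 0.6, 0.6]
opening: 45.8
time: 12.75
tool_pos: [458.4, 213.2, 173.0]
orientation: [0.462, -0.465, 0.535, -0.533]
wrist_force: [-9.1, 0.6, 6.9]
opening: 9.1
```

View pics/w11.png

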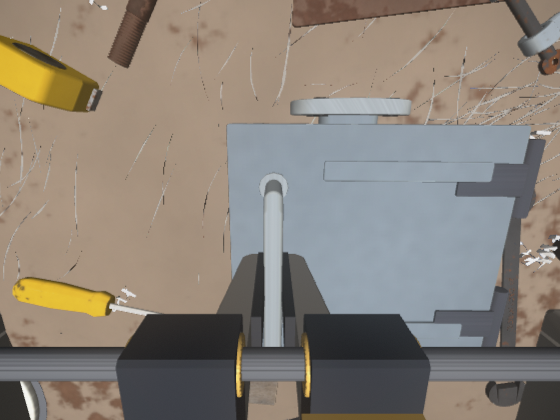

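```bash
python3 -m handwheel '0.0054 -0.0008 0.016 0 0;0.007 -0.001 0.0153 0 0;0.0086 -0.0012 0.0145 0 0;0.01 -0.0014 0.0135 0 0' 25; python3 -m handwheel '0.0114 -0.0016 0.0124 0 0;0.0126 -0.0018 0.0111 0 0;0.0137 -0.0019 0.0097 0 0'
```

```text
time: 13.3
tool_pos: [487.2, 208.9, 231.7]
orientation: [0.461, -0.466, 0.537, -0.531]
wrist_force: [-13.8, 0.4, 6.0]
opening: 9.2
time: 13.68
tool_pos: [527.0, 203.2, 267.4]
orientation: [0.462, -0.465, 0.535, -0.533]
wrist_force: [-9.6, -1.2, 9.8]
opening: 9.3
```

```bash
python3 -m handwheel '0.0146 -0.0021 0.0082 0 0;0.0154 -0.0022 0.0066 0 0;0.016 -0.0023 0.005 0 0;0.0164 -0.0023 0.0033 0 0'; python3 -m handwheel '0.0166 -0.0024 0.0015 0 0;0.0167 -0.0024 -0.0002 0 0'; python3 - <<'E'
from cell import r
import cv2
d=r.capture("scene");cv2.imwrite("pics/sc12.png",d["color"])
E
```

```text
time: 14.18
tool_pos: [591.4, 193.6, 289.0]
orientation: [-0.463, 0.464, -0.534, 0.534]
wrist_force: [-2.8, -1.5, 2.1]
opening: 8.9
time: 14.42
tool_pos: [624.9, 188.7, 290.0]
orientation: [-0.463, 0.464, -0.534, 0.534]
wrist_force: [-1.5, -1.7, 1.0]
opening: 9.2
```

View pics/sc12.png

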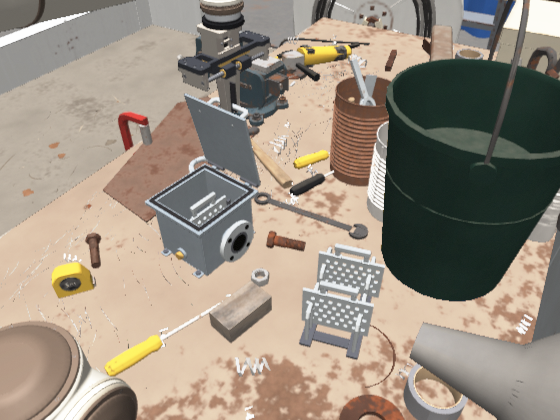

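Cover is near upright and the hidden plate's grip is visible at about (203,200). Continuing past upright.

```bash
python3 -m handwheel '0.0166 -0.0024 -0.002 0 0;0.0163 -0.0023 -0.0038 0 0;0.0158 -0.0022 -0.0054 0 0;0.0152 -0.0022 -0.0071 0 0'; python3 -m handwheel '0.012 -0.0017 -0.007 0 0;0 0 0 0 0'; python3 - <<'E'
from cell import r
import cv2
d=r.capture("scene");cv2.imwrite("pics/sc13.png",cv2.resize(d["color"][20:250,100:330],None,fx=2.5,fy=2.5))
E
```

```text
time: 14.98
tool_pos: [688.6, 179.4, 271.0]
orientation: [-0.462, 0.464, -0.534, 0.534]
wrist_force: [-1.3, -3.2, -1.1]
opening: 9.1
time: 15.22
tool_pos: [701.0, 177.7, 263.3]
orientation: [-0.463, 0.463, -0.534, 0.535]
wrist_force: [-0.3, -3.7, -0.4]
opening: 8.8
```

View pics/sc13.png

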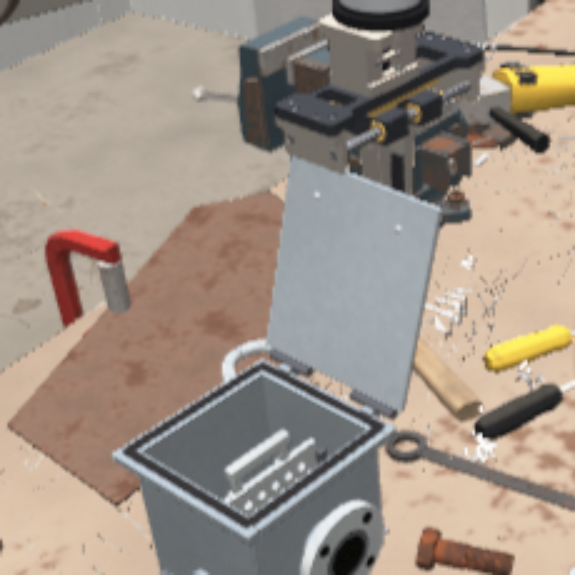

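```bash
python3 -m handwheel '0 0 0 0 0.22;0 0 0 0 0.22;0 0 0.01 0 0.22;0 0 0.015 0 0.22;0 0 0.015 0 0.22'; python3 -m handwheel '0 0 0.02 0 0.22;0 0 0.02 0 0.22;0 0 0 0 0.22'; python3 - <<'E'
from cell import r
import cv2
d=r.capture("scene");cv2.imwrite("pics/sc14.png",cv2.resize(d["color"][20:250,100:330],None,fx=2.5,fy=2.5))
E
```

```text
time: 15.9
tool_pos: [700.9, 178.8, 306.2]
orientation: [-0.464, 0.463, -0.534, 0.534]
wrist_force: [0.7, 0.2, -0.1]
opening: 20.3
time: 16.27
tool_pos: [701.6, 178.7, 347.7]
orientation: [-0.465, 0.462, -0.533, 0.535]
wrist_force: [-0.6, -0.4, -1.2]
opening: 19.9
```

View pics/sc14.png

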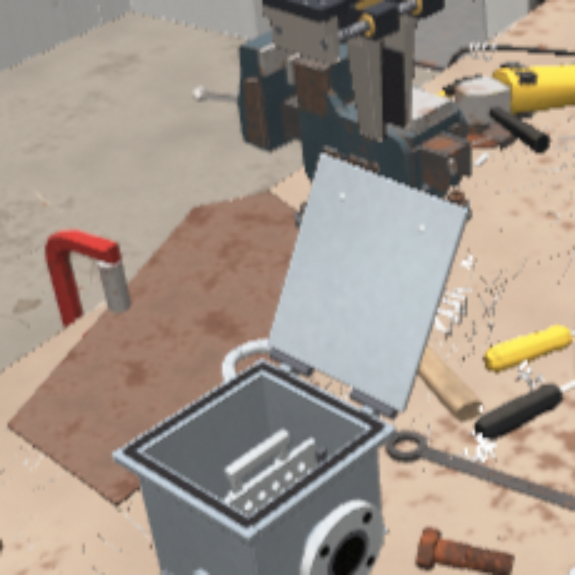

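```bash
python3 -m handwheel '-0.02 0.0027 0 10 0.4;-0.02 0.0027 0 10 0.4;-0.02 0.0027 0 10 0.5;-0.02 0.0027 0 10 0.54;-0.02 0.0027 0 10 0.54'; python3 -m handwheel '-0.02 0.0027 0 10 0.54;-0.02 0.0027 -0.02 10 0.54;-0.02 0.0027 -0.02 10 0.54;-0.02 0.0027 -0.02 10 0.54;0 0 0 0 0.54';  python3 - <<'E'
from cell import r
import cv2,pickle
d={}
for n in ["scene","side","wrist"]:
    d[n]=r.capture(n);cv2.imwrite(f"pics/{n}15.png",d[n]["color"])
pickle.dump(d,open("d15.pkl","wb"))
E
```

```text
time: 16.95
tool_pos: [599.5, 192.1, 343.0]
orientation: [-0.646, 0.647, -0.287, 0.286]
wrist_force: [0.1, 0.0, -0.2]
opening: 49.5
time: 17.58
tool_pos: [518.5, 202.9, 281.7]
orientation: [-0.705, 0.706, -0.052, 0.049]
wrist_force: [1.0, -0.7, 0.8]
opening: 49.8
```

View pics/wrist15.png

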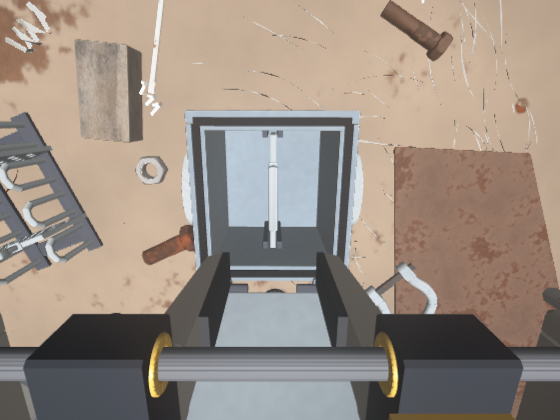

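View pics/scene15.png

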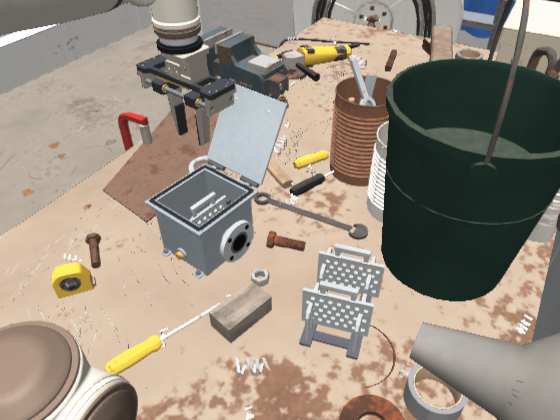

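```bash
python3 - <<'E'
import cv2
d=cv2.imread("pics/wrist15.png")
cv2.imwrite("pics/w15z.png",cv2.resize(d[100:290,180:370],None,fx=3.1,fy=3.1,interpolation=cv2.INTER_CUBIC))
E
```

```text
(no output)
```

View pics/w15z.png

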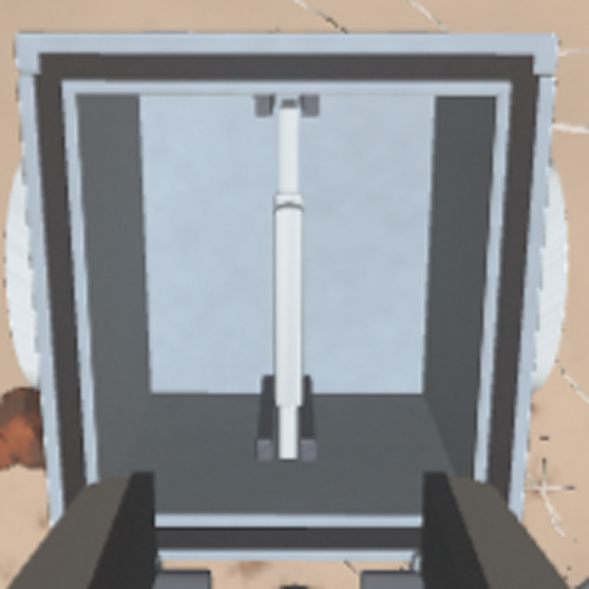

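```bash
python3 - <<'E'
from h import *
np.set_printoptions(precision=1,suppress=True)
d=pickle.load(open("d15.pkl","rb"))
K["w"]=d["wrist"]["camera_matrix"];T["w"]=d["wrist"]["world_from_camera"]
w=lambda x,y:(180+(x-1)/3.1,100+(y-1)/3.1)
A=onz("w",w(288,206),128);B=onz("w",w(287,405),128);print("bar",A,B,(A+B)/2,np.linalg.norm(A-B),np.degrees(np.arctan2(*(B-A)[1::-1])))
C=[onz("w",w(*q),140) for q in [(16,34),(556,34)]];print(C)
from cell import r
s=r.read_state();print(s["tool_pos"],s["orientation"],s["joint_positions"])
E
```

```text
bar [485.2 207.7 128. ] [553.1 197.3 128. ] [519.2 202.5 128. ] 68.70682393075697 -8.670881928682169
[array([420.9, 134.9, 140. ]), array([444.5, 294.7, 140. ])]
[521.6 202.8 285. ] [ 0.7 -0.7  0.1 -0.1] [ 0.2  0.1  1.5 -0.   1.5 -1.3]
```

```bash
python3 -m handwheel '0 0 -0.04 0 0.54;0 0 -0.04 0 0.54;0 0 -0.04 0 0.54;0 0 0 0 0.54'; python3 - <<'E'
from cell import r
import cv2,pickle,numpy as np
s=r.read_state();print(s["tool_pos"],s["orientation"])
from scipy.spatial.transform import Rotation as R
q=s["orientation"];M=R.from_quat([q[1],q[2],q[3],q[0]]).as_matrix();print(np.degrees(np.arctan2(M[1,2],M[0,2])))
d=r.capture("wrist");cv2.imwrite("pics/w16.png",d["color"])
E
```

```text
time: 18.23
tool_pos: [519.4, 202.3, 161.7]
orientation: [-0.705, 0.706, -0.053, 0.049]
wrist_force: [-0.5, -0.3, 0.2]
opening: 49.6
[519.39773931 202.33361019 161.72537816] [-0.7047997   0.70574391 -0.05283252  0.0489045 ]
81.74951384968834
```

View pics/w16.png

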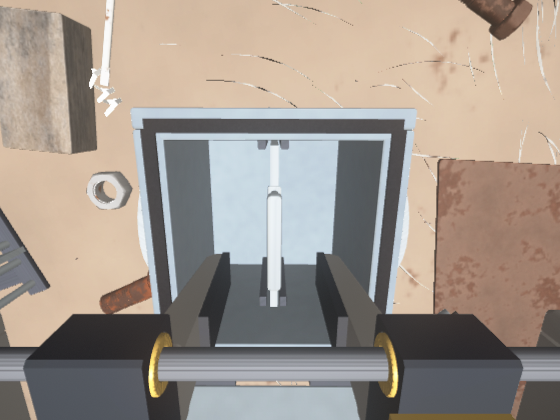

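```bash
python3 -m handwheel '0 0 -0.03 0 0.54;0 0 -0.02 0 0.54;0 0 -0.008 0 0.54;0 0 0 0 0.54'; python3 -m handwheel '0 0 0 0 0;0 0 0 0 0;0 0 0 0 0;0 0 0 0 0;0 0 0 0 0' 40
```

```text
time: 18.77
tool_pos: [521.9, 203.0, 107.7]
orientation: [0.705, -0.705, 0.05, -0.051]
wrist_force: [0.1, -0.2, 1.1]
opening: 49.5
time: 19.4
tool_pos: [520.7, 202.9, 106.3]
orientation: [0.705, -0.705, 0.05, -0.05]
wrist_force: [-0.2, 0.4, 1.0]
opening: 9.5
```

```bash
python3 -m handwheel '0 0 0.005 0 0;0 0 0.008 0 0;0 0 0.01 0 0;0 0 0.012 0 0' 50; python3 -m handwheel '0 0 0.015 0 0;0 0 0.015 0 0;0 0 0.015 0 0;0 0 0.015 0 0;0 0 0.015 0 0'; python3 -m handwheel '0 0 0.02 0 0;0 0 0.02 0 0;0 0 0.02 0 0;0 0 0.02 0 0;0 0 0.01 0 0'; python3 - <<'E'
from cell import r
import cv2
for n in ["scene","side"]:
    d=r.capture(n);cv2.imwrite(f"pics/{n}17.png",d["color"])
E
```

```text
time: 19.9
tool_pos: [520.6, 202.8, 141.9]
orientation: [-0.705, 0.705, -0.05, 0.05]
wrist_force: [0.4, 0.6, -5.5]
opening: 9.6
time: 20.52
tool_pos: [520.7, 202.9, 217.3]
orientation: [-0.705, 0.705, -0.05, 0.05]
wrist_force: [-0.4, 0.6, -6.1]
opening: 9.4
time: 21.15
tool_pos: [521.1, 202.9, 307.9]
orientation: [0.705, -0.705, 0.049, -0.051]
wrist_force: [-0.7, -0.0, -4.9]
opening: 9.6
```

View pics/scene17.png

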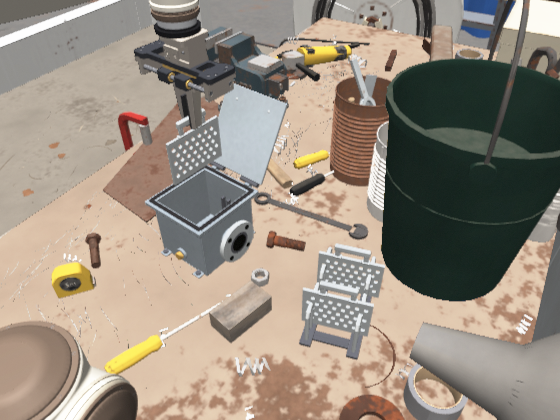

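View pics/side17.png

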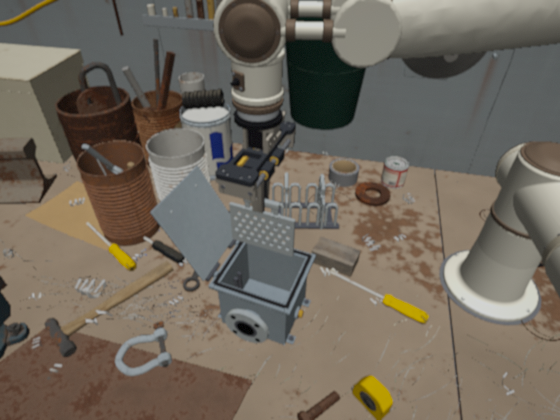

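```bash
python3 -m handwheel '0 0 0 -7 0;0 0 0 -7.5 0;0 0 0 -7.5 0;0 0 0 -7.5 0;0 0 0 -7.5 0'; python3 -m handwheel '0 0 0 -7.5 0;0 0 0 -7.5 0;0 0 0 -5 0;0 0 0 -3.3 0;0 0 0 0 0'; python3 -m handwheel '0 0 0 0 0;0 0 0 0 0;0 0 0 0 0;0 0 0 0 0;0 0 0 0 0';python3 - <<'E'
from cell import r
import cv2,numpy as np,pickle
s=r.read_state();print(s["tool_pos"],s["joint_vel"])
from scipy.spatial.transform import Rotation as R
q=s["orientation"];M=R.from_quat([q[1],q[2],q[3],q[0]]).as_matrix();print(np.degrees(np.arctan2(M[1,2],M[0,2])),np.degrees(np.arctan2(s["tool_pos"][1],s["tool_pos"][0])))
D={}
for n in ["scene","side","wrist"]:
    d=r.capture(n);cv2.imwrite(f"pics/{n}18.png",d["color"]);D[n]=d
pickle.dump(D,open("d18.pkl","wb"))
cv2.imwrite("pics/sc18z.png",cv2.resize(D["scene"]["color"][60:240,100:300],None,fx=3.5,fy=3.2,interpolation=cv2.INTER_CUBIC))
E
```

```text
time: 21.88
tool_pos: [520.1, 202.8, 304.9]
orientation: [-0.652, 0.653, -0.274, 0.272]
wrist_force: [0.5, 0.7, -5.8]
opening: 9.6
time: 22.5
tool_pos: [520.2, 202.8, 305.1]
orientation: [-0.584, 0.585, -0.398, 0.397]
wrist_force: [0.4, 0.4, -5.4]
opening: 9.2
time: 23.12
tool_pos: [520.7, 202.8, 306.2]
orientation: [-0.585, 0.585, -0.398, 0.398]
wrist_force: [-0.3, 0.6, -5.4]
opening: 9.3
[520.6820899  202.84876455 306.21284065] [-0.00160903  0.00014062  0.00240557 -0.00036417 -0.00093667  0.00242868]
21.56355611487148 21.285030566680586
```

View pics/sc18z.png

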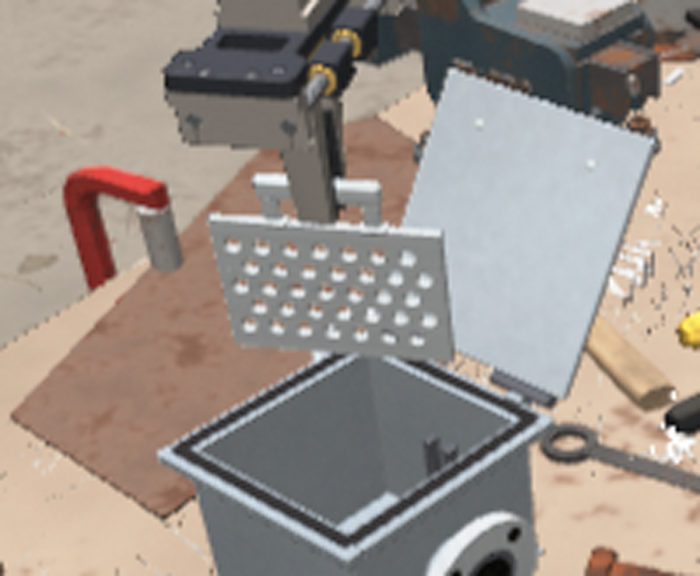

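View pics/side18.png

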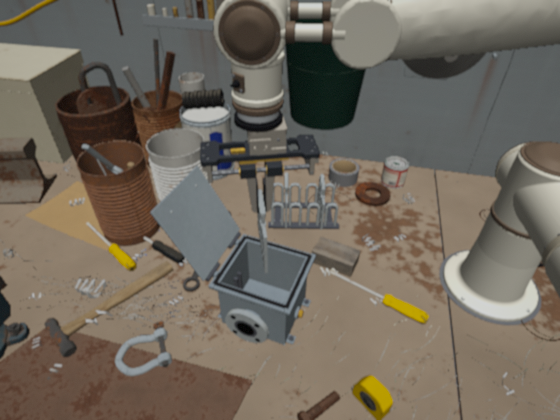

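View pics/wrist18.png

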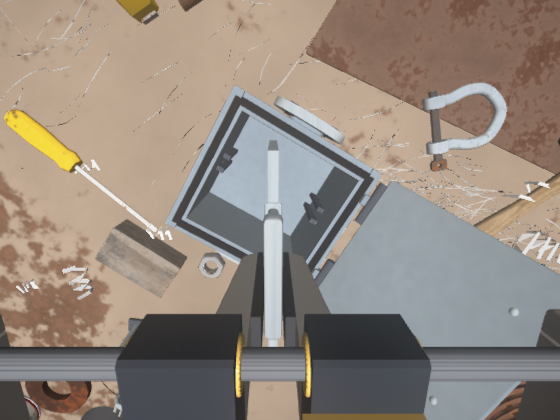

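```bash
python3 - <<'E'
from h import *
from scipy.spatial.transform import Rotation as R
np.set_printoptions(precision=1,suppress=True)
sc=lambda x,y:("scene",(100+x/3.5,60+y/3.2))
obs=[(sc(210,216),(-3,65,92)),(sc(443,234),(-3,-65,92)),(sc(240,345),(-3,65,0)),(sc(455,361),(-3,-65,0))]
def f(p):
    M=R.from_euler("zyx",p[3:]).as_matrix()
    e=[proj(o[0],M@np.array(L)+p[:3])[0]-o[1] for o,L in obs]
    return np.r_[np.concatenate(e),(p[3]-np.radians(21.5))/.02,p[4]/.05]
s=least_squares(f,[520,203,205,.37,0,0],x_scale=[100,100,100,1,1,1]);print(s.x[:3],np.degrees(s.x[3:]),s.fun)
E
```

```text
[521.2 203.2 205.3] [21.4  0.5 -0.6] [ 0.2  0.4 -0.1 -0.2 -0.4 -0.3  0.3  0.1 -0.1  0.2]
```

The plate hangs upright within about 0.6°, its lower edge is at z≈205 (65 mm over the rim), and the arm is still. Handing in.

```bash
python3 -c "
from cell import r
print(r.close_job())"
```

```text
the job is handed in; nothing more can be done
None
```

I finished the job in the order asked and handed it in at about 23 s; the hand-in reports no verdict.

- **Leaning plate:** I squared it up in the grip, lowered it into the near slot until it pressed on the runners (about 21 N at contact) and let go. It came to rest about 2 mm higher than predicted, within the camera error. Later pictures show it standing upright there, at about the same height as the plate already racked.
- **Cover:** I swung it by its handle to about 107° and released it. It fell back and stayed open, as every later picture shows.
- **Hidden plate:** I drew it straight up out of its guides, with no sign of jamming (wrist force about 6 N, roughly the plate's weight). It is still held at a grip setting of 50 N.

**Last checks:**
- **Height and uprightness:** a fit to the camera image puts the plate's lower edge at about 205 mm, roughly 65 mm above the rim, and upright to within about 0.6°.
- **Facing:** its face points 21.5°, against a direction of 21.3° from the robot to the plate.
- **Stillness:** joint speeds are near zero.

The largest wrist force I read was about 23 N, while seating the first plate. None of the checks failed. I did not touch the block, bolt, nut, spanner or the plate already racked, and the later pictures show them where they were, but I did not measure their positions again.

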